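Recharge the drying pot and set the purge valve

TASK

Get the bench drying station ready: tip all six orange beads from the cup into the white drying pot and stand the empty cup upright on the bench. Then turn the valve's red handwheel clockwise until it is closed against its stop, back it off exactly two full turns, and finish while still holding its black crank grip between the fingers, keeping the wheel still. Leave the dish, the tip rack and the jar where they stand.

Things in the scene. Friction and masses are not known exactly. Their poses are not given: they have to be found in the camera images.
- valve_axis (a point): Point on the upright turning axis of the purge valve, 120 mm above the bench. The valve: brass body (base 90 mm across) fixed to the bench, with a red handwheel (112 mm across, rim top 91 mm and hub top 97 mm above the bench). x, y are the valve's own axes (z up): the white index mark on the base lies on its -x side.
- crank_grip (a point): Middle (120 mm above the bench) of the black crank grip: an upright sleeve 16 mm thick on the wheel's rim, 50 mm from the turning axis, from 91.5 to 144.5 mm above the bench. It spins freely, so it can be pinched from above and led round the axis without turning the hand. The wheel has friction, 2.5 N at the crank, and stays where left.
- crank: The same black crank grip; origin at its lower end on its own axis, 91.5 mm above the bench.
- wheel (a joint): Handwheel angle, rad: 0 = closed, at its hard stop; grows as it opens, counterclockwise from above (clockwise closes); at most 22. Starts less than one turn open (2.0 to 5.2). At 0 the crank grip is on the valve's -x side, over the white index mark; its direction from the axis is the valve's -x turned counterclockwise by this value.
- cup: Loose clear tapered cup, 60 mm high, 47 mm across at the foot, 66 mm at the rim, wall 3 mm, floor 4 mm, 90 g, with a green grip band 65 mm across from 30 to 56 mm above its foot; holds six beads. Origin: centre of its underside, z up through the mouth. The beads roll out when it is tipped to about 105 degrees.
- pot: Fixed white round drying pot, open on top: 80 mm high, 136 mm across outside and 128 mm inside at the rim, floor 6 mm thick. Origin: centre of its underside.
- dish: Bystander: flat amber culture dish, 86 mm across and 14 mm high, loose. Origin: centre of its underside.
- tiprack: Bystander: yellow pipette-tip rack, 75 x 110 x 45 mm, loose. Origin: centre of its underside.
- reagent: Bystander: small amber jar with blue cap, 52 mm across and 90 mm high, loose. Origin: centre of its underside.
- bead1: One of the six smooth, slippery orange drying beads, a ball 16 mm in diameter, 10 g, at first in the cup. Origin: its centre.
- bead2: One of the six smooth, slippery orange drying beads, a ball 16 mm in diameter, 10 g, at first in the cup. Origin: its centre.
- bead3: One of the six smooth, slippery orange drying beads, a ball 16 mm in diameter, 10 g, at first in the cup. Origin: its centre.
- bead4: One of the six smooth, slippery orange drying beads, a ball 16 mm in diameter, 10 g, at first in the cup. Origin: its centre.
- bead5: One of the six smooth, slippery orange drying beads, a ball 16 mm in diameter, 10 g, at first in the cup. Origin: its centre.
- bead6: One of the six smooth, slippery orange drying beads, a ball 16 mm in diameter, 10 g, at first in the cup. Origin: its centre.

How it is judged (in metres and radians):
On the way, in this order (a step that is already met when the one before it is completed fails the run):
1. all six beads are in the drying pot (horizontal distance between each of bead1, bead2, bead3, bead4, bead5, bead6 and pot below 0.062 m and height (world z) of each of bead1, bead2, bead3, bead4, bead5, bead6 below 0.06 m), for 0.2 s.
2. the valve is closed against its stop, with the cup standing upright on the bench (value of joint wheel below 0.1 rad and height (world z) of cup between -0.004 and 0.006 m and angle between cup's own z axis and vertical below 0.1 rad and linear speed of cup below 0.02 m/s), for 0.1 s.
At the end, for the whole second after the job is handed in: Wheel two turns (12.57 rad, within 0.2) open from its stop and still; fingers hold the crank grip (over 1 N; TCP within 32 mm of its middle, 22 mm sideways); all six beads in the pot; cup upright on the bench; bystanders within 30 mm of their starts (all of step 1 and value of joint wheel between 12.3664 and 12.7664 rad and velocity of joint wheel between -0.1 and 0.1 rad/s and contact force between the fingers and crank above 1 N and distance between the grasp point and crank_grip below 0.032 m and horizontal distance between the grasp point and crank_grip below 0.022 m and height (world z) of cup between -0.004 and 0.006 m and angle between cup's own z axis and vertical below 0.1 rad and linear speed of cup below 0.02 m/s and distance of each of dish, tiprack, reagent from where it was at the start of the episode below 0.03 m); the arm keeps its last pose, push and grip.
It fails at once if a bystander is pushed away or tipped over (distance of any of dish, tiprack, reagent from where it was at the start of the episode above 0.03 m or angle between any of dish, tiprack, reagent's own z axis and vertical above 0.4 rad).
It also fails if it takes over 72 s, if anything falls off the work surface, if the arm or the gripper's body presses on something with over 40 N, if the wrist force passes 120 N, or if a joint passes its speed limit or range.

ROBOT

A 7-joint arm with a two-finger parallel gripper is mounted at the origin on the work surface. World frame = base frame: x ahead of the robot, y to its left, z up, the work surface at z = 0. Lengths are in mm, angles in rad, forces in N, time in s.
With the tool pointing down it reaches from about 400 to 850 mm from the base axis. Payload 6.9 kg.
Tool frame: the origin (TCP) lies between the finger pads, 19 mm behind the fingertips; this is the grasp point; z points along the fingers, y is the direction in which the jaws open and shut (so a half turn about z gives the same grasp; the last joint's range is limited). The gripper opens to 85 mm and grips with 20 to 120 N. Pads are 22 mm wide; open, the fingers measure 114 mm over their backs; the gripper's body (76 mm by 85 mm) begins 54 mm behind the grasp point. The pads swing forward as they close: fully open they stand 13 mm farther back than shut.
Start: joints at [-1.081, 0.507, -0.238, 1.5, 0.126, 1.149, -0.155], TCP at [234.047, 579.512, 249.975] pointing down, gripper open.
Joint ranges: [-3.08, 3.08], [-0.24, 2.05], [-1.43, 1.35], [0, 2.5], [-1.52, 4.66], [0.17, 1.96], [-2.89, 2.89]. Speed limits (rad/s): [2.39, 2.39, 3.14, 3.14, 3.14, 3.14, 3.14].

INTERFACE

Orientations are given as [roll, pitch, yaw] about the fixed x, y, z axes, in that order (R = Rz(yaw) Ry(pitch) Rx(roll)).
In Python, from bench import get_state, camera, close_job gives the robot as it stands. The module is installed in compiled form; this text tells all that it offers.
- The arm moves only by the tool carry_out, never from a script. Its argument "increments" is a list of rows, each a list of 7 numbers: the shift along the tool's x, y, z in cm, then the turn, a rotation vector about the tool's x, y, z in degrees, then the closure, from -1 (fully open) to 1 (shut). In form: [[x, y, z, rx, ry, rz, grip], ...]. A call has exactly 10 rows; each row is the pose to reach, as a shift and turn from the pose commanded when the call began, along the tool's axes at that moment; what a row does not reach only later rows make up. A row lasts 1/8 s, in which the tool goes at most 62.5 mm and 10.7 degrees, less where a joint would pass 70% of its speed; a pose out of reach is approached as far as the arm can. A call with a gripper value outside its range is refused whole. The fingers move at their own pace and stop on an object; the grip force is fixed at half the most. Time passes only in rows, so rows that repeat a pose let the fingers close, or fill a call up. It gives the time, the measured TCP pose, the force and the opening at its end, in the units of the state.
- get_state(): the state, without advancing time (a new reading comes with each control period).
- camera(name): name is "scene" or "top" or "wrist"; returns a dict with "img" (400x640x3 uint8, red, green, blue), "depth" (400x640 float32, mm along the optical axis (not along the pixel's ray), 0 where there is no reading), "camera_matrix" (3x3 intrinsics, pixels), "R" (3x3) and "t" (3): a world point X has camera coordinates R X + t. Camera axes: x right, y down, z forward; pixel columns grow to the right and rows downward; lengths in mm; the calibration is good to about 2 mm. A picture is of the moment at which its call begins.
- close_job(): hands the job in, once; it reports no verdict.
The state is a dict: "clock": time; "joint_pos": joint angles; "joint_velocities": joint speeds; "joint_efforts": joint torques, N m; "tcp_pos": TCP position; "orientation": TCP orientation; "force": force on the tool from outside, world axes, zero at the start; "ft_torque": the same for the moment, N m; "grip_width": finger opening in mm.
Only numpy, scipy, OpenCV 4.12 (cv2) and the standard library are available. Lean on these libraries where they do the work, as an engineer would, in place of code of your own. Each camera call takes 0.05 s, during which the arm holds its last target.

## Working session

There is one attempt and no reset: what is moved stays moved. The work goes in short steps, Python scripts to look and compute and a tool call to move; the robot and the scene stay as the last step left them, time stands still between calls to the robot, and variables do not carry over. Pictures are saved under pics/ and viewed, and the job is handed in when it is done.

Besides the shell and the picture viewer there is one more tool, called after "Call:" by a JSON object that holds its "api" and its "payload". carry_out: Moves the arm, as the interface text tells. Its arguments: {"type":"object","properties":{"increments":{"type":"array"}},"required":["increments"]}

```bash
mkdir -p pics; python3 - <<'E'
from bench import get_state,camera
import cv2,pickle
print(get_state())
for n in("scene","top","wrist"):
    c=camera(n);cv2.imwrite(f"pics/{n}0.png",c["img"][:,:,::-1]);pickle.dump(c,open(f"{n}0.pkl","wb"))
    print(n,c["camera_matrix"].tolist(),c["R"].round(3).tolist(),c["t"])
E
```

```text
{'clock': 0.0, 'joint_pos': array([-1.08150925,  0.5083799 , -0.23751351,  1.5011665 ,  0.12569773,
        1.14889675, -0.15477815]), 'joint_velocities': array([-0.00038553,  0.00042247,  0.00034589, -0.00102794,  0.00022898,
        0.00012451, -0.0011363 ]), 'joint_efforts': array([-2.44832827e-04, -6.20581627e+01, -2.18647465e+00, -2.49651110e+01,
        1.27914225e-02,  1.20048018e-02,  1.66609493e-05]), 'tcp_pos': array([233.91712505, 579.05209263, 249.0915157 ]), 'orientation': array([-3.13973167e+00,  3.55868040e-05,  2.75783785e+00]), 'force': array([-0.29958058,  0.65516429,  0.04394341]), 'ft_torque': array([-0.04290534, -0.01761117,  0.01240163]), 'grip_width': 85.12587664730177}
scene [[372.9619618469408, 0.0, 320.47883692640255], [0.0, 372.9619618469408, 202.33427022095958], [0.0, 0.0, 1.0]] [[0.708, 0.707, 0.008], [0.539, -0.532, -0.653], [-0.457, 0.466, -0.758]] [-426.12903616 -242.61128762 1122.300401  ]
top [[380.53865448755175, 0.0, 318.288835018127], [0.0, 380.53865448755175, 196.60643429598733], [0.0, 0.0, 1.0]] [[-0.001, -1.0, 0.011], [-0.998, 0.0, -0.059], [0.059, -0.011, -0.998]] [-1.15481240e-01  6.03883029e+02  9.44812220e+02]
wrist [[340.71179983326203, 0.0, 324.4321726049504], [0.0, 340.71179983326203, 206.7824363209008], [0.0, 0.0, 1.0]] [[0.375, 0.927, -0.002], [0.885, -0.358, 0.298], [0.275, -0.113, -0.955]] [-623.45579014  -36.89381028  380.49943737]
```

View pics/scene0.png

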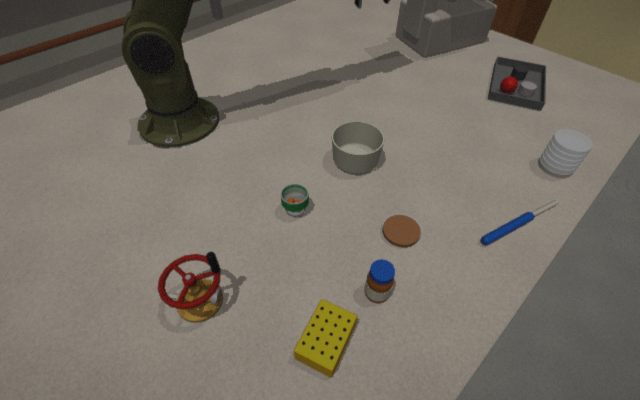

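View pics/top0.png

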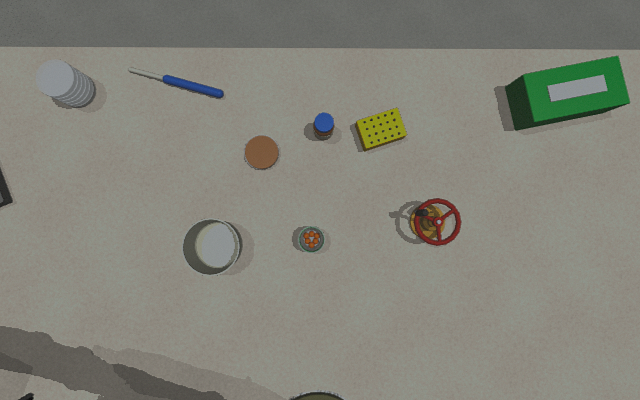

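View pics/wrist0.png

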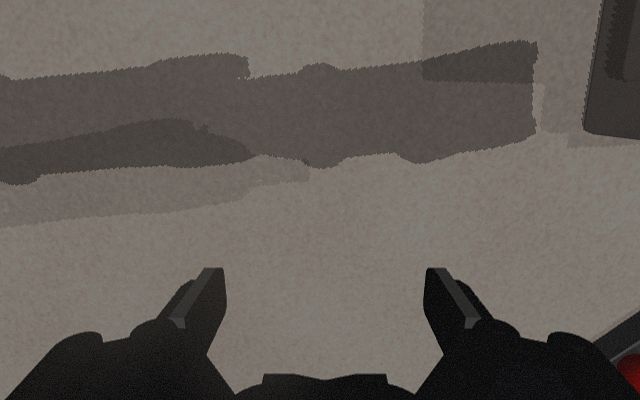

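The pictures show, in the top view, the pot at about (212,247), the cup with its beads at (312,239), the valve at (437,222) with its crank at about (421,212), the dish at (262,152), the jar at (324,125) and the rack at (381,129). Next I measure them.

```bash
cat > h.py <<'E'
import numpy as np,cv2,pickle
def ray(c,u,v,z):
    K,R,t=c["camera_matrix"],np.array(c["R"]),np.array(c["t"])
    d=R.T@np.linalg.solve(K,[u,v,1.0]); o=-R.T@t
    return o+d*(z-o[2])/d[2]
def proj(c,X):
    p=c["camera_matrix"]@(np.array(c["R"])@np.array(X)+np.array(c["t"])); return p[:2]/p[2]
def cloud(c):
    K,R,t=c["camera_matrix"],np.array(c["R"]),np.array(c["t"])
    v,u=np.mgrid[:400,:640]; d=c["depth"].astype(float)
    P=np.stack([(u-K[0,2])/K[0,0]*d,(v-K[1,2])/K[1,1]*d,d],-1)
    return (P-t)@R
def circ(P):
    A=np.c_[2*P[:,:2],np.ones(len(P))];b=(P[:,:2]**2).sum(1)
    s=np.linalg.lstsq(A,b,rcond=None)[0];return s[:2],np.sqrt(s[2]+s[0]**2+s[1]**2)
E
python3 - <<'E'
from h import *
for n in("top","scene"):
    c=pickle.load(open(f"{n}0.pkl","rb"));W=cloud(c);ok=c["depth"]>0
    h=cv2.cvtColor(c["img"],cv2.COLOR_RGB2HSV);H,S,V=[h[...,i].astype(int) for i in range(3)]
    def rep(name,m):
        P=W[m]; 
        if len(P)>5: print(n,name,len(P),"mid",((np.percentile(P,2,0)+np.percentile(P,98,0))/2).round(1),"ext",np.ptp(P,0).round(0),"zmax",np.percentile(P[:,2],98).round(1)); 
        return P
    reg=ok&(W[...,0]>350)&(W[...,0]<800)&(abs(W[...,1])<450)
    P=rep("red",reg&((H<5)|(H>174))&(S>150)&(W[...,2]>60)); print(circ(P))
    P=rep("greenband",reg&(H>60)&(H<90)&(S>60)&(W[...,2]>20)); print(circ(P))
    P=rep("potrim",reg&(W[...,2]>74)&(W[...,2]<90)&(W[...,1]>150)); print(circ(P))
    rep("cranktop",reg&(W[...,2]>130)&(V<70))
    for q in sorted(W[reg&(W[...,2]>105)&(W[...,2]<160)].round(0).tolist())[:25]: print(q,end=' ')
    rep("dish",reg&(H>5)&(H<14)&(S>90)&(W[...,2]<25)&(W[...,2]>5))
    rep("jar",reg&(H>100)&(H<130)&(S>120)&(W[...,2]>60)); rep("rack",reg&(H>23)&(H<33)&(S>150)&(W[...,2]>35))
    rep("bead",reg&(H>3)&(H<14)&(S>190)&(W[...,2]>15))
    I=c["img"];u,v=(437,222) if n=="top" else (195,285)
    cv2.imwrite(f"pics/{n}_valve.png",cv2.resize(I[v-50:v+50,u-60:u+60,::-1],None,fx=6,fy=6,interpolation=2))
E
```

```text
top red 597 mid [ 541.3 -277.3   91.7] ext [105. 105.  16.] zmax 96.0
(array([ 540.73751041, -277.50053659]), np.float64(44.51127965062888))
top greenband 44 mid [499.2  17.6  55.6] ext [58. 58. 12.] zmax 61.0
(array([499.19165225,  17.41442289]), np.float64(29.050879316043925))
top potrim 398 mid [483.7 252.5  79.4] ext [133. 134.  12.] zmax 84.4
(array([483.74329361, 252.30328263]), np.float64(65.22053221487968))
top cranktop 46 mid [ 562.4 -231.8  139.8] ext [14. 15. 17.] zmax 147.5
[556.0, -235.0, 146.0] [556.0, -233.0, 147.0] [556.0, -231.0, 145.0] [556.0, -229.0, 106.0] [556.0, -229.0, 113.0] [556.0, -229.0, 129.0] [556.0, -229.0, 138.0] [556.0, -229.0, 145.0] [556.0, -228.0, 125.0] [558.0, -238.0, 144.0] [558.0, -236.0, 143.0] [558.0, -233.0, 146.0] [558.0, -231.0, 147.0] [558.0, -230.0, 143.0] [558.0, -228.0, 142.0] [558.0, -227.0, 112.0] [558.0, -227.0, 121.0] [558.0, -227.0, 127.0] [558.0, -226.0, 138.0] [559.0, -226.0, 107.0] [560.0, -241.0, 142.0] [560.0, -238.0, 146.0] [560.0, -235.0, 148.0] [560.0, -233.0, 145.0] [560.0, -231.0, 146.0] top dish 548 mid [623.2  92.2  17.
[... 895 characters left out ...]
.0] [558.0, -239.0, 142.0] [558.0, -239.0, 144.0] [558.0, -235.0, 143.0] [559.0, -241.0, 131.0] [559.0, -237.0, 143.0] [559.0, -233.0, 145.0] [559.0, -231.0, 144.0] [559.0, -230.0, 145.0] [559.0, -229.0, 144.0] [560.0, -241.0, 109.0] [560.0, -238.0, 143.0] [560.0, -236.0, 143.0] [560.0, -230.0, 143.0] [560.0, -228.0, 144.0] [561.0, -241.0, 127.0] [561.0, -234.0, 145.0] [561.0, -226.0, 143.0] [562.0, -241.0, 121.0] scene dish 761 mid [625.7  72.2  14.2] ext [322. 489.  20.] zmax 21.4
scene jar 472 mid [777.6 -14.9  84.9] ext [44. 45. 17.] zmax 91.1
scene rack 2024 mid [ 765.5 -159.4   44.1] ext [ 76. 123.  12.] zmax 46.6
scene bead 121 mid [ 639.4 -148.1   55.2] ext [317. 359.  80.] zmax 91.5
```

```bash
ls pics
```

```text
scene0.png
scene_valve.png
top0.png
top_valve.png
wrist0.png
```

View pics/top_valve.png

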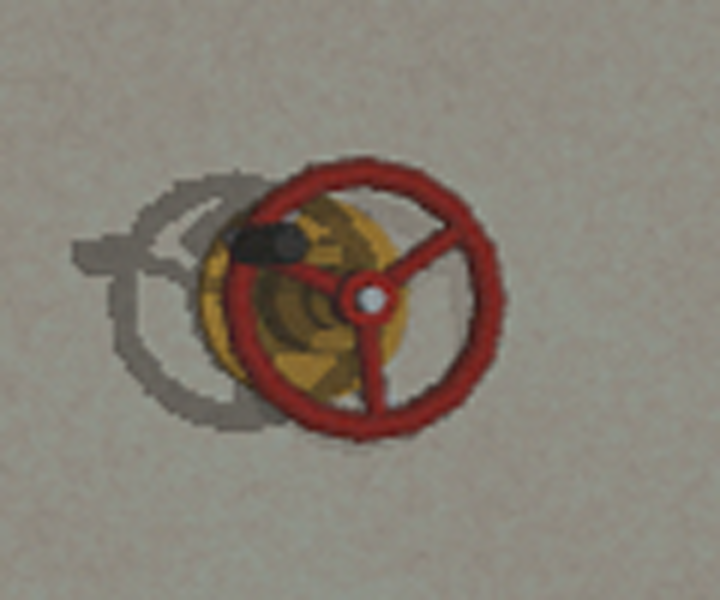

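View pics/scene_valve.png

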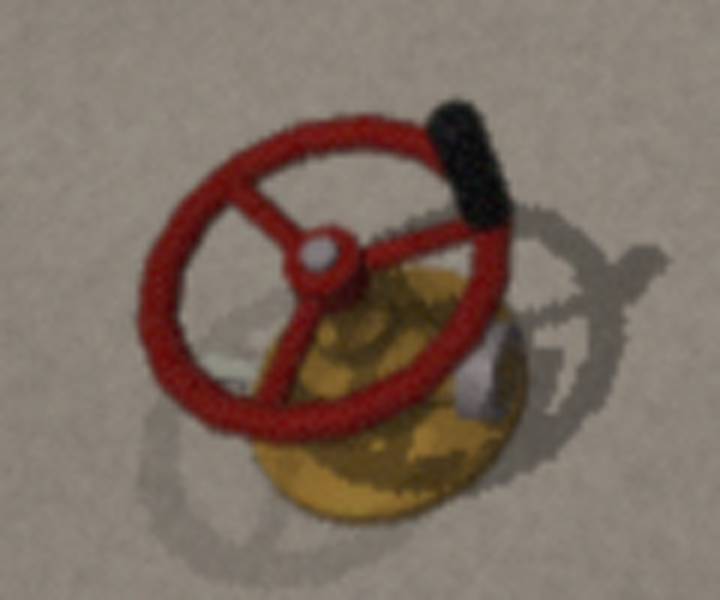

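```bash
python3 - <<'E'
from h import *
a=pickle.load(open("top0.pkl","rb"));s=pickle.load(open("scene0.pkl","rb"))
print("hub top",ray(a,377+372/6-.4,172+299/6-.4,98),ray(s,135+320/6-.4,235+252/6-.4,98))
print("crank top",ray(a,377+290/6-.4,172+243/6-.4,144.5),ray(s,135+454/6-.4,235+118/6-.4,144.5))
print("crank bottom scene",ray(s,135+485/6-.4,235+215/6-.4,95))
for p in[(230,365),(205,355),(250,375)]: print(ray(s,135+p[0]/6,235+p[1]/6,2),ray(s,135+p[0]/6,235+p[1]/6,12))
# dump whitish pixels around
c=s;I=c["img"].astype(int)
for v in range(288,304): print(v,[tuple(I[v,u]) for u in range(166,182,2)])
W=cloud(s)
# base
h=cv2.cvtColor(c["img"],cv2.COLOR_RGB2HSV)
m=(h[...,0]>14)&(h[...,0]<25)&(h[...,1]>140)
for n,cc in(("s",s),("t",a)):
    h=cv2.cvtColor(cc["img"],cv2.COLOR_RGB2HSV);W=cloud(cc)
    m=(h[...,0]>14)&(h[...,0]<25)&(h[...,1]>140)&(abs(W[...,1]+280)<70)&(abs(W[...,0]-540)<70)
    print(n,np.percentile(W[m],[2,50,98],0).round(0))
E
```

```text
hub top [ 541.3681755  -278.50582305   98.        ] [ 541.89149197 -278.06930386   98.        ]
crank top [ 562.15338414 -233.49948455  144.5       ] [ 562.49978002 -232.6052074   144.5       ]
crank bottom scene [ 564.14904578 -235.15108754   95.        ]
[ 494.39590386 -310.74889051    2.        ] [ 500.89455438 -311.33455499   12.        ]
[ 485.25615656 -314.77468282    2.        ] [ 491.88662327 -315.30228611   12.        ]
[ 502.30684615 -307.92910016    2.        ] [ 508.69140268 -308.55543251   12.        ]
288 [(np.int64(141), np.int64(133), np.int64(122)), (np.int64(138), np.int64(129), np.int64(120)), (np.int64(135), np.int64(126), np.int64(117)), (np.int64(129), np.int64(120), np.int64(113)), (np.int64(122), np.int64(116), np.int64(107)), (np.int64(126), np.int64(119), np.int64(109)), (np.int64(126), np.int64(118), np.int64(110)), (np.int64(129), np.int64(120), np.int64(111))]
289 [(np.int64(136), np.int64(127), np.int64(118)), (np.int64(138), np.int64(130), np.int64(120)), (np.int64(125), np.int64(117), np.int64(108)), (np.int64(126), np.int64(119), np.int64(111)), (np.i
[... 4792 characters left out ...]
np.int64(32), np.int64(30)), (np.int64(102), np.int64(23), np.int64(21)), (np.int64(96), np.int64(25), np.int64(22)), (np.int64(92), np.int64(18), np.int64(22)), (np.int64(84), np.int64(19), np.int64(16))]
303 [(np.int64(93), np.int64(56), np.int64(52)), (np.int64(100), np.int64(26), np.int64(23)), (np.int64(110), np.int64(25), np.int64(23)), (np.int64(112), np.int64(29), np.int64(25)), (np.int64(108), np.int64(26), np.int64(23)), (np.int64(102), np.int64(19), np.int64(11)), (np.int64(102), np.int64(24), np.int64(18)), (np.int64(95), np.int64(20), np.int64(15))]
s [[ 514. -319.    8.]
 [ 555. -286.   12.]
 [ 583. -245.   64.]]
t [[ 504. -316.    9.]
 [ 532. -279.   13.]
 [ 575. -236.   61.]]
```

```bash
cat >> h.py <<'E'
from scipy.spatial.transform import Rotation as Ro
def Rt(tilt,az,roll=0):
    """tool dir tilted 'tilt' deg from down toward world azimuth az; x tool up-ish, then roll about tool z"""
    t,a=np.radians([tilt,az]);h=np.array([np.cos(a),np.sin(a),0]);k=np.array([0,0,1.])
    z=np.sin(t)*h-np.cos(t)*k; x=np.cos(t)*h+np.sin(t)*k; y=np.cross(z,x)
    return Ro.from_matrix(np.c_[x,y,z])*Ro.from_euler('z',roll,degrees=True)
def inc(p0,R0,p,R):
    return np.r_[R0.inv().apply(np.array(p)-p0)/10,(R0.inv()*R).as_rotvec(degrees=True)]
def now(s): return np.array(s["tcp_pos"]),Ro.from_euler('xyz',s["orientation"])
E
python3 - <<'E'
from h import *
p0=np.array([234.047,579.512,249.975]);R0=Ro.from_euler('xyz',[np.pi,0,2.7578])
print(inc(p0,R0,[499,-75,250],Rt(0,90)).round(2)); print(inc(p0,R0,[499,-75,250],Rt(62,90)).round(2))
c=pickle.load(open("top0.pkl","rb"))
E
```

```text
[-49.08 -50.77  -0.     0.    -0.    68.01]
[-49.08 -50.77  -0.   -36.61  54.27  60.93]
```

Call:
{"api": "carry_out", "payload": {"increments": [[-6, -6, 0, 0, 0, 8, -1], [-12, -12, 0, 0, 0, 16, -1], [-17, -18, 0, 0, 0, 24, -1], [-22, -23, 0, 0, 0, 32, -1], [-27, -28, 0, 0, 0, 40, -1], [-32, -33, 0, 0, 0, 48, -1], [-37, -38, 0, 0, 0, 56, -1], [-42, -43, 0, 0, 0, 62, -1], [-46, -47, 0, 0, 0, 68, -1], [-49, -50.8, 0, 0, 0, 68, -1]]}}

```text
clock: 1.4
tcp_pos: [470.1, -1.0, 250.1]
orientation: [3.141, -0.0, 1.57]
force: [0.7, 0.8, -0.0]
grip_width: 85.2
```

```bash
python3 - <<'E'
from h import *
from bench import *
s=get_state();p,R=now(s);print(p,s["orientation"],s["joint_pos"].round(3),s["clock"])
print(inc(p,R,[499,-75,250],Rt(62,90)).round(2)); print(inc(p,R,[499,-62,86],Rt(62,90)).round(2))
E
```

```text
[470.09977271  -0.9845628  250.06884736] [ 3.14113845e+00 -1.41197679e-04  1.57012732e+00] [-0.238  0.272  0.245  1.895 -0.078  0.984  0.041] 1.4
[-7.400e+00  2.890e+00  1.000e-02  4.000e-02  6.199e+01 -2.000e-02]
[-6.100e+00  2.890e+00  1.641e+01  4.000e-02  6.199e+01 -2.000e-02]
```

Call:
{"api": "carry_out", "payload": {"increments": [[-1.5, 0.6, 0, 0, 8, 0, -1], [-3, 1.2, 0, 0, 16, 0, -1], [-4.5, 1.8, 0, 0, 24, 0, -1], [-6, 2.4, 0, 0, 32, 0, -1], [-7.4, 2.9, 0, 0, 40, 0, -1], [-7.4, 2.9, 0, 0, 48, 0, -1], [-7.4, 2.9, 0, 0, 56, 0, -1], [-7.4, 2.9, 0, 0, 62, 0, -1], [-7.4, 2.9, 0, 0, 62, 0, -1], [-7.4, 2.9, 0, 0, 62, 0, -1]]}}

```text
clock: 2.65
tcp_pos: [498.7, -73.0, 250.2]
orientation: [3.141, -1.08, 1.572]
force: [0.2, 0.5, -0.7]
grip_width: 85.7
```

```bash
python3 - <<'E'
from h import *
from bench import *
s=get_state();p,R=now(s);print(p,s["orientation"],s["joint_pos"].round(3),s["clock"])
for q in [[499.3,-62,86],[499.3,17+3,44.5]]: print(inc(p,R,q,Rt(62,90)).round(2))
c=camera("wrist");cv2.imwrite("pics/w1.png",c["img"][:,:,::-1])
E
```

```text
[498.70880379 -73.02459338 250.18256683] [ 3.14064322 -1.0802048   1.57239894] [ 0.574  0.684  0.048  1.717 -0.827  1.582  1.001] 2.65
[-13.96   0.05   8.71  -0.03   0.11   0.04]
[-13.76   0.06  17.9   -0.03   0.11   0.04]
```

View pics/w1.png

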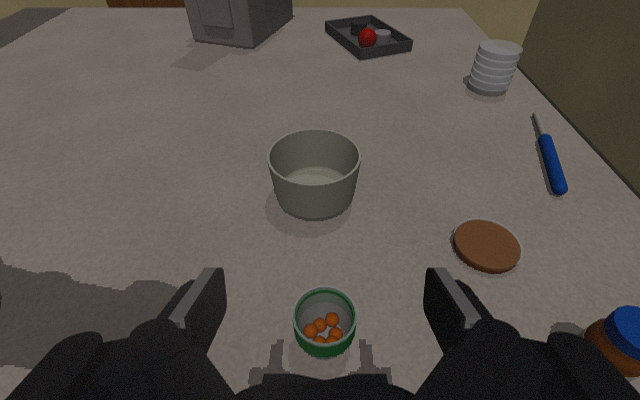

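The wrist view shows the cup at (325,322), centred between the fingertips, with the pot beyond it at (314,172). I'll go down and approach along the tool.

Call:
{"api": "carry_out", "payload": {"increments": [[-4, 0, 3, 0, 0, 0, -1], [-8, 0, 5, 0, 0, 0, -1], [-11, 0, 7, 0, 0, 0, -1], [-13.8, 0, 8.5, 0, 0, 0, -1], [-13.8, 0, 11, 0, 0, 0, -1], [-13.8, 0, 13.5, 0, 0, 0, -1], [-13.8, 0, 15.5, 0, 0, 0, -1], [-13.8, 0, 17, 0, 0, 0, -1], [-13.8, 0, 17.9, 0, 0, 0, -1], [-13.8, 0, 17.9, 0, 0, 0, -1]]}}

```text
clock: 3.95
tcp_pos: [498.5, 20.3, 44.1]
orientation: [-3.141, -1.082, 1.571]
force: [0.6, 0.7, 0.7]
grip_width: 85.1
```

```bash
python3 - <<'E'
from h import *
from bench import *
s=get_state();print(s["tcp_pos"],s["force"],s["joint_pos"].round(3),s["clock"])
c=camera("wrist");cv2.imwrite("pics/w2.png",c["img"][:,:,::-1])
c=camera("scene");cv2.imwrite("pics/s2.png",cv2.resize(c["img"][130:280,200:440,::-1],None,fx=3,fy=3))
E
```

```text
[498.53795856  20.27126749  44.1050085 ] [0.59914461 0.70765307 0.68065809] [ 0.488  0.964 -0.029  1.92  -0.986  1.193  1.312] 3.95
```

View pics/w2.png

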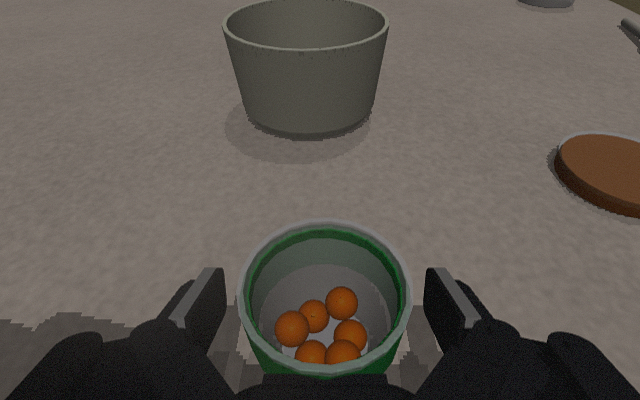

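View pics/s2.png

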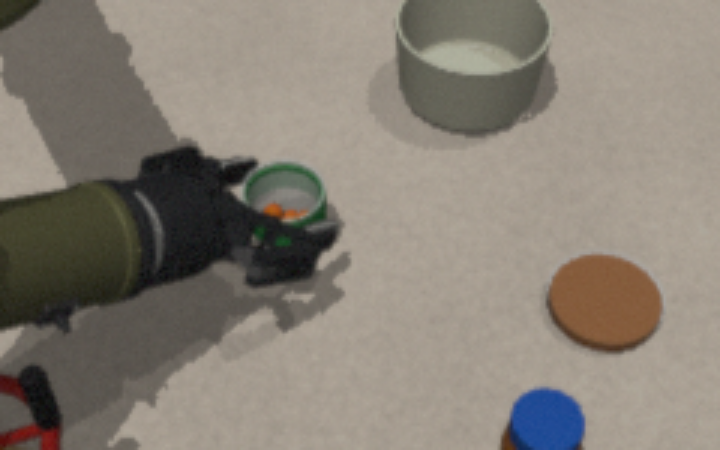

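Six beads are visible in the cup, around (320,330), and it sits between the fingers. I'll close the fingers.

Call:
{"api": "carry_out", "payload": {"increments": [[0, 0, 0, 0, 0, 0, 1], [0, 0, 0, 0, 0, 0, 1], [0, 0, 0, 0, 0, 0, 1], [0, 0, 0, 0, 0, 0, 1], [0, 0, 0, 0, 0, 0, 1], [0, 0, 0, 0, 0, 0, 1], [0.4, 0, -0.2, 0, 0, 0, 1], [0.9, 0, -0.5, 0, 0, 0, 1], [1.8, 0, -0.95, 0, 0, 0, 1], [2.65, 0, -1.4, 0, 0, 0, 1]]}}

```text
clock: 5.3
tcp_pos: [498.5, 20.2, 74.8]
orientation: [3.141, -1.082, 1.571]
force: [0.2, 0.5, -1.7]
grip_width: 62.6
```

```bash
python3 - <<'E'
from h import *
from bench import *
s=get_state();p,R=now(s);print(p,s["force"],s["joint_pos"].round(3),s["clock"],s["grip_width"])
c=camera("wrist");cv2.imwrite("pics/w3.png",c["img"][:,:,::-1])
pot=np.array([483.8,252.4,0])
for q,t in [([495,100,190],62),([484,215,210],62),([484,235,185],90)]: print(inc(p,R,q,Rt(t,90)).round(2))
E
```

```text
[498.54531609  20.2023194   74.84692808] [ 0.21436061  0.47415158 -1.72430611] [ 0.485  0.909 -0.024  1.923 -0.974  1.224  1.27 ] 5.3 62.646267825599054
[13.91 -0.35  1.64 -0.02 -0.    0.02]
[ 2.108e+01 -1.450e+00  1.086e+01 -2.000e-02 -0.000e+00  2.000e-02]
[ 1.981e+01 -1.440e+00  1.379e+01 -2.000e-02  2.800e+01  1.000e-02]
```

View pics/w3.png

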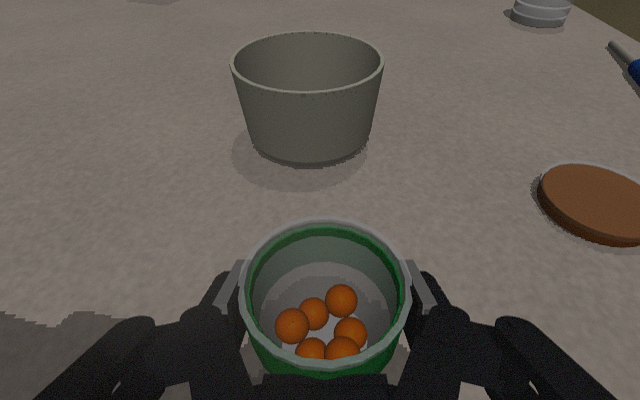

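```bash
python3 - <<'E'
from h import *
from bench import *
s=get_state();p,R=now(s)
for q,t in [([500,80,160],62),([502,170,210],68),([502,262,220],78)]: print(inc(p,R,q,Rt(t,90)).round(2))
E
```

```text
[1.023e+01 1.300e-01 1.340e+00 1.000e-02 0.000e+00 8.000e-02]
[1.887e+01 3.400e-01 6.940e+00 1.000e-02 6.000e+00 8.000e-02]
[24.07  0.35 14.59  0.   16.    0.08]
```

Call:
{"api": "carry_out", "payload": {"increments": [[2, 0, 0.3, 0, 0, 0, 1], [5, 0, 0.6, 0, 0, 0, 1], [8, 0, 1, 0, 0, 0, 1], [11, 0.2, 1.7, 0, 1, 0, 1], [14, 0.3, 3.5, 0, 3, 0, 1], [16.5, 0.3, 5.5, 0, 5, 0, 1], [19, 0.3, 7.5, 0, 8, 0, 1], [21.3, 0.3, 10.5, 0, 12, 0, 1], [23.2, 0.3, 13, 0, 15, 0, 1], [24.1, 0.3, 14.6, 0, 16, 0, 1]]}}

```text
clock: 6.6
tcp_pos: [500.7, 264.3, 219.2]
orientation: [-3.136, -1.364, 1.567]
force: [0.3, 0.0, -1.2]
grip_width: 62.5
```

```bash
python3 - <<'E'
from h import *
from bench import *
s=get_state();p,R=now(s);print(p,s["force"],s["joint_pos"].round(3),s["clock"],s["grip_width"],s["orientation"])
c=camera("wrist");cv2.imwrite("pics/w4.png",c["img"][:,:,::-1])
for q,t,r in [([502,262,205],82,-50),([502,262,190],85,-80),([502,262,175],88,-100)]: print(inc(p,R,q,Rt(t,90,r)).round(2))
E
```

```text
[500.66557428 264.30160564 219.18553547] [ 0.30364768  0.04871697 -1.19207943] [ 0.255  0.783 -0.253  2.095 -1.385  1.224  1.258] 6.6 62.54726653780894 [-3.136253   -1.36406774  1.56746756]
[ -1.44   0.13   0.07  -1.79   3.55 -50.02]
[ -2.9    0.14   0.37  -4.88   5.61 -79.94]
[ -4.37   0.14   0.68  -8.67   7.11 -99.78]
```

View pics/w4.png

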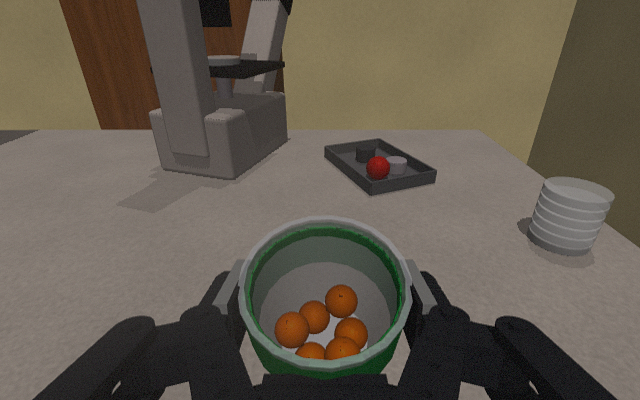

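Call:
{"api": "carry_out", "payload": {"increments": [[-0.6, 0, 0.1, 0, 0, -8, 1], [-1.2, 0, 0.2, 0, 0, -16, 1], [-1.8, 0, 0.4, 0, 0, -24, 1], [-2.5, 0, 0.5, 0, 0, -32, 1], [-3.2, 0, 0.7, 0, 0, -40, 1], [-4, 0, 0.8, 0, 0, -48, 1], [-4.7, 0, 1, 0, 0, -56, 1], [-5.4, 0, 1.1, 0, 0, -62, 1], [-5.4, 0, 1.1, 0, 0, -62, 1], [-5.4, 0, 1.1, 0, 0, -62, 1]]}}

```text
clock: 7.9
tcp_pos: [501.6, 261.7, 163.7]
orientation: [1.807, -0.479, 3.031]
force: [0.3, 0.1, -1.0]
grip_width: 62.8
```

```bash
python3 - <<'E'
from h import *
from bench import *
s=get_state();p,R=now(s);print(p,s["force"],s["joint_pos"].round(3),s["clock"],s["grip_width"],s["orientation"])
c0=Ro.identity();c=np.array([np.sin(np.radians(62)),0,-np.cos(np.radians(62))]);print("cup z",R.apply(c))
c=camera("scene");cv2.imwrite("pics/s5.png",cv2.resize(c["img"][30:230,240:480,::-1],None,fx=3,fy=3))
E
```

```text
[501.56268778 261.71137361 163.70164924] [ 0.31907343  0.05847523 -0.9758811 ] [ 0.317  0.902 -0.344  2.098 -1.378  1.121  2.432] 7.9 62.785285112642654 [ 1.80715759 -0.47918486  3.03108168]
cup z [-0.77868252 -0.3728149   0.50464104]
```

View pics/s5.png

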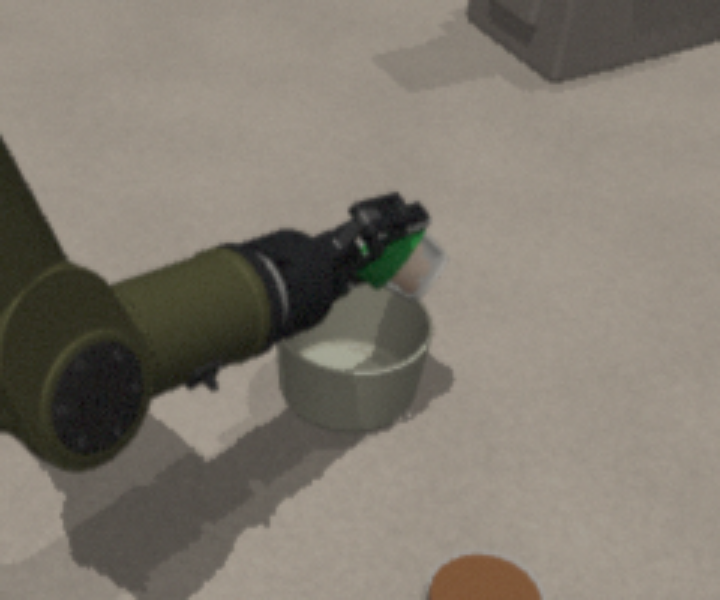

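The last joint runs the other way: it is at 2.43, near its 2.89 limit. So I'll roll in the other direction and pour toward +x.

```bash
python3 - <<'E'
from h import *
from bench import *
s=get_state();p,R=now(s)
print(inc(p,R,[466,262,165],R).round(2))
E
```

```text
[ 3.2  -1.56 -0.    0.    0.    0.  ]
```

Call:
{"api": "carry_out", "payload": {"increments": [[0.3, -0.2, 0, 0, 0, 10, 1], [0.6, -0.3, 0, 0, 0, 20, 1], [1, -0.5, 0, 0, 0, 30, 1], [1.4, -0.7, 0, 0, 0, 40, 1], [1.8, -0.9, 0, 0, 0, 50, 1], [2.2, -1.1, 0, 0, 0, 60, 1], [2.6, -1.3, 0, 0, 0, 70, 1], [2.9, -1.4, 0, 0, 0, 80, 1], [3.1, -1.5, 0, 0, 0, 90, 1], [3.2, -1.6, 0, 0, 0, 100, 1]]}}

```text
clock: 9.2
tcp_pos: [465.8, 261.9, 164.6]
orientation: [-1.901, -0.874, 0.257]
force: [0.1, -0.2, -1.5]
grip_width: 62.4
```

```bash
python3 - <<'E'
from h import *
from bench import *
s=get_state();p,R=now(s);print(p,s["force"],s["joint_pos"].round(3),s["clock"],s["grip_width"])
c=np.array([np.sin(np.radians(62)),0,-np.cos(np.radians(62))]);print("cup z",R.apply(c))
for k in (60,80,95):
  for t in (0,10): print(k,(R*Ro.from_euler('z',k,degrees=True)).apply(c))
E
```

```text
[465.75340002 261.94519303 164.59174246] [ 0.0538199  -0.24859964 -1.46343646] [ 0.232  0.875 -0.2    2.193 -1.432  1.22   0.796] 9.2 62.42144677034491
cup z [ 0.54817604 -0.31532179  0.77464521]
60 [ 0.87355418 -0.48590693 -0.02824097]
60 [ 0.87355418 -0.48590693 -0.02824097]
80 [ 0.77688389 -0.54639685 -0.3128928 ]
80 [ 0.77688389 -0.54639685 -0.3128928 ]
95 [ 0.64180579 -0.58522273 -0.49558015]
95 [ 0.64180579 -0.58522273 -0.49558015]
```

Call:
{"api": "carry_out", "payload": {"increments": [[0, 0, 0, 0, 0, 10, 1], [0, 0, 0, 0, 0, 20, 1], [0, 0, 0, 0, 0, 30, 1], [0, 0, 0, 0, 0, 40, 1], [0, 0, 0, 0, 0, 48, 1], [0, 0, 0, 0, 0, 54, 1], [0, 0, 0, 0, 0, 60, 1], [0, 0, 0, 0, 0, 66, 1], [0, 0, 0, 0, 0, 72, 1], [0, 0, 0, 0, 0, 78, 1]]}}

```text
clock: 10.45
tcp_pos: [465.9, 262.0, 164.7]
orientation: [-1.803, 0.447, -0.102]
force: [-0.4, -0.2, -1.5]
grip_width: 62.6
```

Call:
{"api": "carry_out", "payload": {"increments": [[0, 0, 0, 0, 0, 4, 1], [0, 0, 0, 0, 0, 8, 1], [0, 0, 0, 0, 0, 12, 1], [0, 0, 0, 0, 0, 16, 1], [0, 0, 0, 0, 0, 20, 1], [0, 0, 0, 0, 0, 24, 1], [0, 0, 0, 0, 0, 28, 1], [0, 0, 0, 0, 0, 30, 1], [0, 0, 0, 0, 0, 30, 1], [0, 0, 0, 0, 0, 30, 1]]}}

```text
clock: 11.7
tcp_pos: [465.8, 261.8, 164.2]
orientation: [-1.933, 0.945, -0.298]
force: [-0.2, -0.3, -1.3]
grip_width: 62.6
```

```bash
python3 - <<'E'
from h import *
from bench import *
s=get_state();p,R=now(s);print(p,s["force"],s["joint_pos"].round(3),s["clock"],s["grip_width"])
c=np.array([np.sin(np.radians(62)),0,-np.cos(np.radians(62))]);print("cup z",R.apply(c))
for n in("scene","top","wrist"):
  c=camera(n);I=c["img"][:,:,::-1]
  if n=="scene": I=cv2.resize(I[30:230,240:480],None,fx=3,fy=3)
  if n=="top": I=cv2.resize(I[170:330,120:380],None,fx=3,fy=3)
  cv2.imwrite(f"pics/{n}6.png",I)
  h=cv2.cvtColor(c["img"],cv2.COLOR_RGB2HSV);m=(h[...,0]>3)&(h[...,0]<14)&(h[...,1]>190)&(h[...,2]>90);nc,l,st,ce=cv2.connectedComponentsWithStats(m.astype('uint8'))
  print(n,[(a[4],b.round(0).tolist()) for a,b in zip(st[1:],ce[1:]) if a[4]>4])
E
```

```text
[465.78546285 261.84733208 164.227221  ] [-0.16864253 -0.29066671 -1.31517851] [ 0.145  0.871 -0.067  2.194 -1.447  1.319 -1.062] 11.7 62.62882048365637
cup z [ 0.49448131 -0.6111859  -0.61801297]
scene [(np.int32(5), [211.0, 285.0]), (np.int32(7), [205.0, 294.0])]
top [(np.int32(14), [220.0, 225.0])]
wrist [(np.int32(5), [259.0, 91.0]), (np.int32(6), [256.0, 95.0])]
```

View pics/scene6.png

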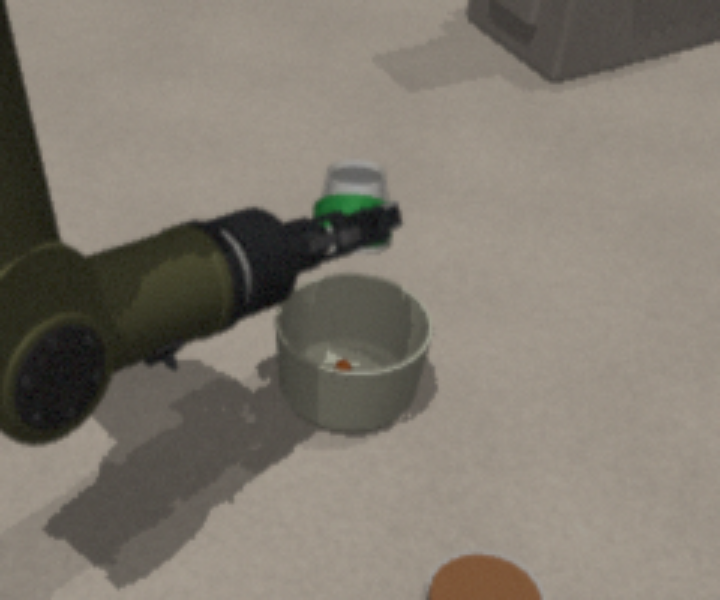

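View pics/top6.png

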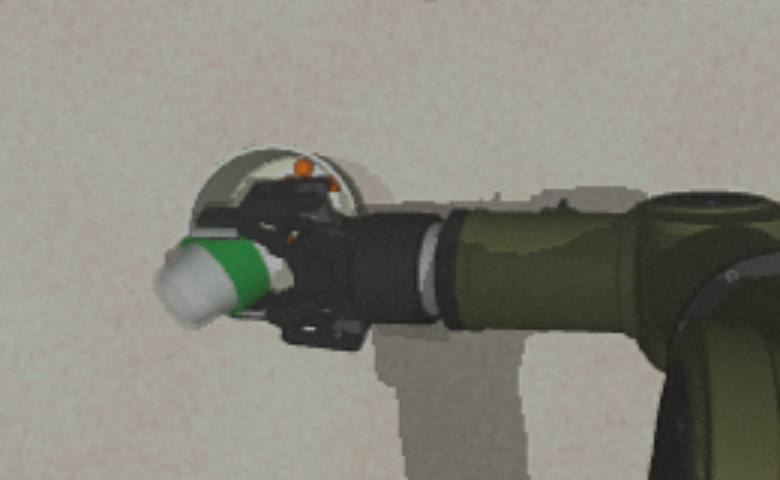

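View pics/wrist6.png

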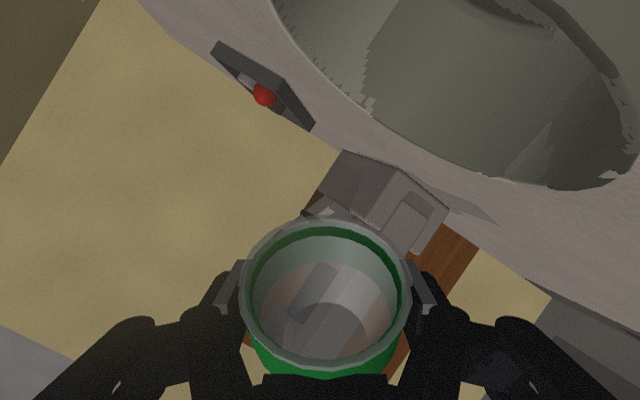

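The wrist view shows the cup empty. Beads are visible in the pot, at top view (220,225). I'll roll back and raise.

```bash
python3 - <<'E'
from h import *
from bench import *
s=get_state();p,R=now(s)
print(inc(p,R,[466,262,225],R).round(2))
R2=R*Ro.from_euler('z',-100,degrees=True)
print((R2.inv()*Rt(62,90)).as_rotvec(degrees=True), (R2.inv()*Rt(78,90)).as_rotvec(degrees=True))
E
```

```text
[-4.93 -3.35 -1.25  0.    0.    0.  ]
[ -6.42775211 -15.12871385 -45.67284476] [-8.73903311e-03  1.08704836e-03 -4.59798138e+01]
```

Call:
{"api": "carry_out", "payload": {"increments": [[-0.3, -0.2, -0.1, 0, 0, -10, 1], [-0.8, -0.3, -0.2, 0, 0, -20, 1], [-1.4, -0.5, -0.4, 0, 0, -30, 1], [-2, -0.7, -0.6, 0, 0, -40, 1], [-2.6, -0.9, -0.8, 0, 0, -50, 1], [-3.2, -1.1, -1, 0, 0, -60, 1], [-3.8, -1.3, -1.1, 0, 0, -70, 1], [-4.2, -1.4, -1.2, 0, 0, -80, 1], [-4.5, -1.5, -1.3, 0, 0, -90, 1], [-4.7, -1.6, -1.4, 0, 0, -100, 1]]}}

```text
clock: 13.1
tcp_pos: [452.6, 258.1, 214.0]
orientation: [-1.86, -0.753, 0.201]
force: [-1.3, -0.4, -0.4]
grip_width: 62.3
```

```bash
python3 - <<'E'
from h import *
from bench import *
s=get_state();p,R=now(s);print(p,s["orientation"],s["joint_pos"].round(3),s["clock"])
for q,t in [([466,262,230],75),([490,180,230],68),([498.5,100,180],62),([498.5,20.3,120],62),([498.5,20.3,45],62)]: print(inc(p,R,q,Rt(t,90)).round(2))
E
```

```text
[452.63933635 258.05510357 214.02319953] [-1.8597378  -0.75282465  0.20069752] [ 0.24   0.765 -0.194  2.221 -1.411  1.25   0.587] 13.1
[  2.11  -0.24   0.05  -1.2   -2.83 -45.64]
[  2.63   2.65  -7.97  -3.99  -9.46 -45.53]
[ -1.35   7.93 -14.75  -6.38 -15.14 -45.35]
[ -6.61  13.32 -21.3   -6.38 -15.14 -45.35]
[-11.74  18.56 -19.74  -6.38 -15.14 -45.35]
```

Call:
{"api": "carry_out", "payload": {"increments": [[0.7, 0, 0, -0.4, -1, -10, 1], [1.4, 0, 0, -0.8, -2, -20, 1], [2, 0, -1, -1.2, -3, -30, 1], [2.3, 0.4, -3, -2, -5, -38, 1], [2.5, 1.4, -5.5, -3, -7.5, -45, 1], [2.6, 2.7, -8, -4, -9.5, -45.5, 1], [1.3, 4.5, -10.5, -5, -12, -45.4, 1], [0, 6.2, -12.7, -6, -14, -45.4, 1], [-1.4, 7.9, -14.7, -6.4, -15.1, -45.3, 1], [-1.4, 7.9, -14.7, -6.4, -15.1, -45.3, 1]]}}

```text
clock: 14.35
tcp_pos: [497.9, 98.7, 178.0]
orientation: [-3.124, -1.082, 1.551]
force: [0.3, 0.7, -0.7]
grip_width: 62.7
```

```bash
python3 - <<'E'
from h import *
from bench import *
s=get_state();p,R=now(s);print(p,s["orientation"],s["joint_pos"].round(3),s["clock"])
for q,t in [([498.5,20.3,90],62),([498.5,20.3,46],62)]: print(inc(p,R,q,Rt(t,90)).round(2))
for n in("scene","top","wrist"):
  c=camera(n);I=c["img"][:,:,::-1]
  if n=="scene": I=cv2.resize(I[100:240,260:440],None,fx=4,fy=4)
  if n=="top": I=cv2.resize(I[170:330,120:380],None,fx=3,fy=3)
  cv2.imwrite(f"pics/{n}7.png",I)
E
```

```text
[497.8792058   98.70319974 177.98669716] [-3.12440676 -1.08178069  1.55100435] [ 0.397  0.706 -0.088  1.997 -1.035  1.219  1.097] 14.35
[-1.145e+01  1.700e-01 -2.790e+00  2.000e-02  1.000e-02 -5.300e-01]
[-1.533e+01  2.000e-01 -7.200e-01  2.000e-02  1.000e-02 -5.300e-01]
```

View pics/wrist7.png

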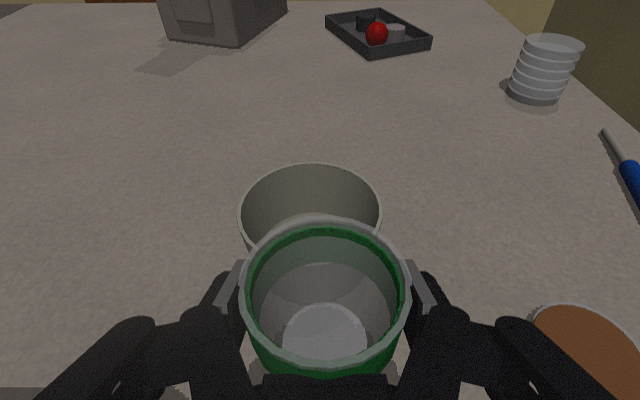

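View pics/top7.png

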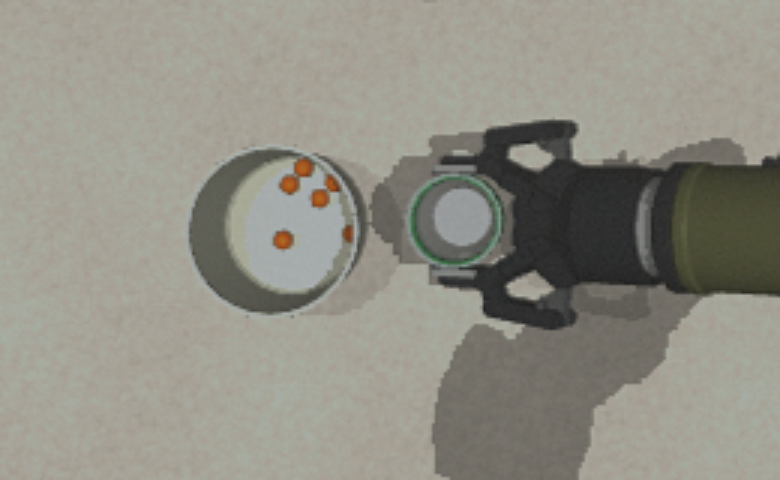

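The crop of the top view shows all six beads in the pot, at (304,167), (289,184), (332,183), (320,198), (283,240) and (349,233). The cup is empty, so I'll stand it down at its old place.

Call:
{"api": "carry_out", "payload": {"increments": [[-2, 0, -0.5, 0, 0, -0.5, 1], [-4.5, 0, -1.1, 0, 0, -0.5, 1], [-7, 0.1, -1.7, 0, 0, -0.5, 1], [-9.3, 0.2, -2.3, 0, 0, -0.5, 1], [-11.5, 0.2, -2.8, 0, 0, -0.5, 1], [-13, 0.2, -2, 0, 0, -0.5, 1], [-14.2, 0.2, -1.3, 0, 0, -0.5, 1], [-14.9, 0.2, -0.9, 0, 0, -0.5, 1], [-15.3, 0.2, -0.7, 0, 0, -0.5, 1], [-15.3, 0.2, -0.7, 0, 0, -0.5, 1]]}}

```text
clock: 15.75
tcp_pos: [498.6, 22.8, 47.5]
orientation: [3.139, -1.083, 1.576]
force: [0.5, 0.6, -0.9]
grip_width: 62.5
```

```bash
python3 - <<'E'
from h import *
from bench import *
s=get_state();p,R=now(s);print(p,s["orientation"],s["force"],s["clock"])
c=np.array([np.sin(1.0817),0,-np.cos(1.0817)]);print("cup z",R.apply(c))
for z in (45,44): print(inc(p,R,[498.5,20.3,z],R).round(2))
c=camera("scene");cv2.imwrite("pics/s8.png",cv2.resize(c["img"][160:240,240:360,::-1],None,fx=6,fy=6,interpolation=2))
E
```

```text
[498.55255611  22.77549221  47.54660535] [ 3.13890679 -1.0827389   1.57559833] [ 0.52500411  0.56680759 -0.91147863] 15.75
cup z [-0.0012569  -0.00104346  0.99999867]
[-0.34 -0.01 -0.1   0.    0.    0.  ]
[-0.43 -0.01 -0.05  0.    0.    0.  ]
```

View pics/s8.png

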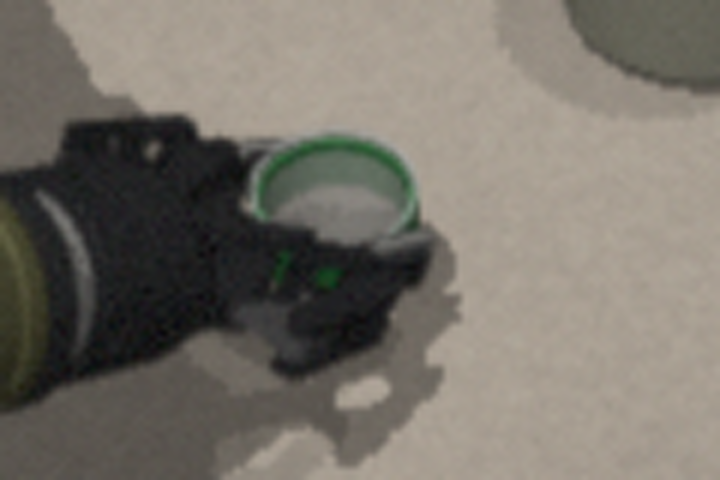

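Call:
{"api": "carry_out", "payload": {"increments": [[-0.1, 0, 0.05, 0, 0, 0, 1], [-0.2, 0, 0.1, 0, 0, 0, 1], [-0.3, 0, 0.15, 0, 0, 0, 1], [-0.33, 0, 0.17, 0, 0, 0, 1], [-0.33, 0, 0.17, 0, 0, 0, 1], [-0.33, 0, 0.17, 0, 0, 0, 1], [-0.33, 0, 0.17, 0, 0, 0, 1], [-0.33, 0, 0.17, 0, 0, 0, 1], [-0.33, 0, 0.17, 0, 0, 0, 1], [-0.33, 0, 0.17, 0, 0, 0, 1]]}}

```text
clock: 17.05
tcp_pos: [498.6, 22.3, 44.3]
orientation: [3.138, -1.083, 1.576]
force: [0.2, -3.7, 5.2]
grip_width: 62.5
```

The force shows the cup touching the bench. I'll open the fingers.

Call:
{"api": "carry_out", "payload": {"increments": [[0, 0, 0, 0, 0, 0, 0.2], [0, 0, 0, 0, 0, 0, -0.4], [0, 0, 0, 0, 0, 0, -1], [0, 0, 0, 0, 0, 0, -1], [0, 0, 0, 0, 0, 0, -1], [0, 0, 0, 0, 0, 0, -1], [0, 0, 0, 0, 0, 0, -1], [0, 0, 0, 0, 0, 0, -1], [0, 0, 0, 0, 0, 0, -1], [0, 0, 0, 0, 0, 0, -1]]}}

```text
clock: 18.3
tcp_pos: [498.6, 22.5, 43.8]
orientation: [3.139, -1.082, 1.575]
force: [-0.5, -0.3, -0.4]
grip_width: 85.7
```

```bash
python3 - <<'E'
from h import *
from bench import *
s=get_state();p,R=now(s);print(p,s["force"],s["grip_width"],s["joint_pos"].round(3))
c=camera("wrist");cv2.imwrite("pics/w9.png",c["img"][:,:,::-1])
for q,t in [([498.5,-77,97],62),([520,-150,200],30),([541.5,-220,250],0)]: print(inc(p,R,q,Rt(t,90)).round(2))
E
```

```text
[498.5552237   22.45148186  43.76554913] [-0.49370764 -0.27767075 -0.39492584] 85.70876235371055 [ 0.504  0.964 -0.059  1.922 -0.976  1.172  1.3  ]
[  0.04  -0.02 -11.28  -0.07  -0.02   0.11]
[  5.7    2.13 -22.56  -0.04 -32.02   0.13]
[  6.83   4.27 -31.09  -0.   -62.02   0.14]
```

View pics/w9.png

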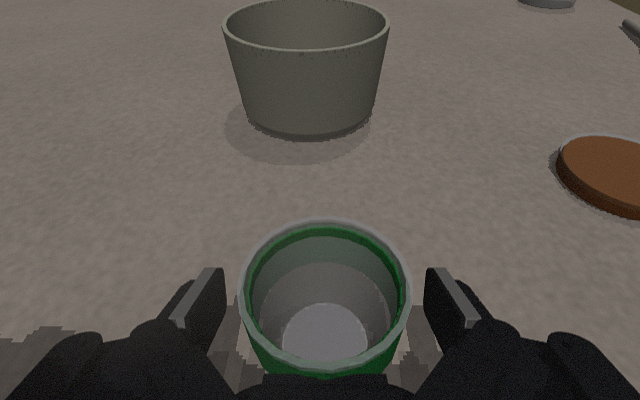

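The cup stands upright between the open fingers. I'll back out along the tool, then rise.

Call:
{"api": "carry_out", "payload": {"increments": [[0, 0, -1.5, 0, 0, 0, -1], [0, 0, -4, 0, 0, 0, -1], [0, 0, -7, 0, 0, 0, -1], [1, 0, -9.5, 0, 0, 0, -1], [3, 0.5, -12, 0, -3, 0, -1], [5, 1, -15, 0, -10, 0, -1], [6.5, 1.5, -18, 0, -18, 0, -1], [7.5, 2, -21, 0, -26, 0, -1], [8.5, 2.1, -23.5, 0, -34, 0, -1], [8.5, 2.1, -25, 0, -42, 0, -1]]}}

```text
clock: 19.6
tcp_pos: [519.8, -160.8, 238.7]
orientation: [3.137, -0.343, 1.572]
force: [1.1, 0.9, -0.8]
grip_width: 85.4
```

```bash
python3 - <<'E'
from h import *
from bench import *
s=get_state();p,R=now(s);print(p,s["orientation"],s["grip_width"],s["joint_pos"].round(3),s["clock"])
for n in("scene","top","wrist"):
  c=camera(n);I=c["img"][:,:,::-1]; pickle.dump(c,open(n+"10.pkl","wb"))
  cv2.imwrite(f"pics/{n}10.png",I)
E
```

```text
[ 519.80664914 -160.80939546  238.69138787] [ 3.13722525 -0.34306242  1.57178555] 85.44898834836007 [ 0.282  0.481  0.256  1.655 -0.443  1.229  0.715] 19.6
```

View pics/scene10.png

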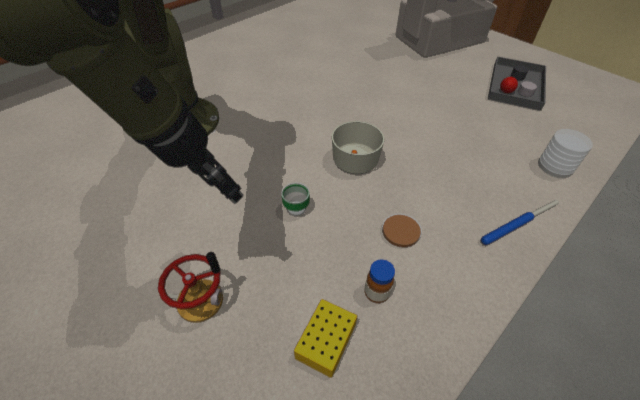

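```bash
python3 - <<'E'
from h import *
from bench import *
s=get_state();p,R=now(s)
for q in [[562.5,-233.2,215],[562.5,-233.2,122]]: print(inc(p,R,q,Rt(0,90)).round(2))
E
```

```text
[ -7.89   4.24  -0.44   0.15 -20.06   0.24]
[-11.08   4.21   8.29   0.15 -20.06   0.24]
```

Call:
{"api": "carry_out", "payload": {"increments": [[-2, 1, 0, 0, -5, 0, -1], [-4, 2, 0, 0, -10, 0, -1], [-6, 3.2, -0.3, 0, -15, 0, -1], [-7.5, 4, -0.4, 0, -20, 0.2, -1], [-7.9, 4.2, -0.4, 0.1, -20, 0.2, -1], [-7.9, 4.2, -0.4, 0.1, -20, 0.2, -1], [-7.9, 4.2, -0.4, 0.1, -20, 0.2, -1], [-7.9, 4.2, -0.4, 0.1, -20, 0.2, -1], [-7.9, 4.2, -0.4, 0.1, -20, 0.2, -1], [-7.9, 4.2, -0.4, 0.1, -20, 0.2, -1]]}}

```text
clock: 21.0
tcp_pos: [561.8, -233.9, 213.0]
orientation: [-3.141, -0.001, 1.57]
force: [-0.0, -0.4, 1.9]
grip_width: 85.3
```

```bash
python3 - <<'E'
from h import *
from bench import *
s=get_state();p,R=now(s);print(p,s["orientation"],s["joint_pos"].round(3))
c=camera("wrist");cv2.imwrite("pics/w11.png",c["img"][:,:,::-1])
print(proj(c,[562.5,-233.2,144.5]),proj(c,[541.6,-278.3,97]))
for q in [[562.5,-233.2,122]]: print(inc(p,R,q,Rt(0,90)).round(2))
E
```

```text
[ 561.8164409  -233.86725181  213.01794646] [-3.14060277e+00 -6.22729746e-04  1.56975490e+00] [ 0.126  0.532  0.371  1.605 -0.214  1.046  0.557]
[328.28938441 231.10245577] [300.7509742  262.96186188]
[ 0.06  0.08  9.1  -0.06 -0.04 -0.06]
```

View pics/w11.png

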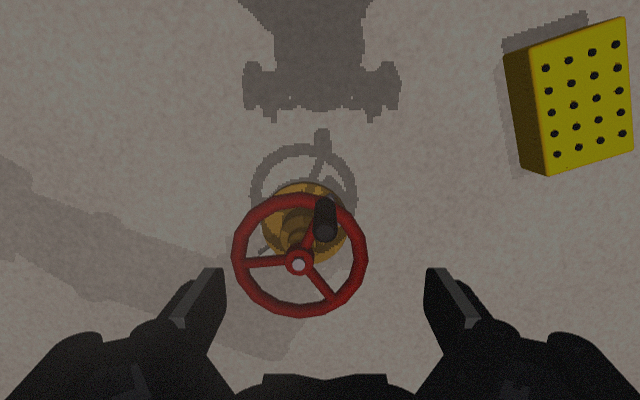

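The crank top is at (325,233), where I predicted (328,231). I'll go down over it and close.

Call:
{"api": "carry_out", "payload": {"increments": [[0, 0, 2.5, 0, 0, 0, -1], [0, 0, 5, 0, 0, 0, -1], [0, 0, 7.5, 0, 0, 0, -1], [0, 0, 9, 0, 0, 0, -1], [0, 0, 9.1, 0, 0, 0, 0.3], [0, 0, 9.1, 0, 0, 0, 1], [0, 0, 9.1, 0, 0, 0, 1], [0, 0, 9.1, 0, 0, 0, 1], [0, 0, 9.1, 0, 0, 0, 1], [0, 0, 9.1, 0, 0, 0, 1]]}}

```text
clock: 22.3
tcp_pos: [562.0, -234.1, 122.7]
orientation: [-3.142, -0.0, 1.57]
force: [-1.8, -0.3, 6.0]
grip_width: 14.7
```

Call:
{"api": "carry_out", "payload": {"increments": [[0, 0, 0, 0, 0, 0, 1], [0, 0, 0, 0, 0, 0, 1], [0, 0, 0, 0, 0, 0, 1], [0, 0, 0, 0, 0, 0, 1], [0, 0, 0, 0, 0, 0, 1], [0, 0, 0, 0, 0, 0, 1], [0, 0, 0, 0, 0, 0, 1], [0, 0, 0, 0, 0, 0, 1], [0, 0, 0, 0, 0, 0, 1], [0, 0, 0, 0, 0, 0, 1]]}}

```text
clock: 23.55
tcp_pos: [562.0, -234.1, 122.7]
orientation: [-3.142, -0.0, 1.57]
force: [-1.3, 0.5, 5.6]
grip_width: 14.8
```

```bash
python3 - <<'E'
from h import *
from bench import *
s=get_state();p,R=now(s);print(p,s["orientation"],s["force"],s["grip_width"],s["clock"],s["joint_pos"].round(3))
ax=np.array([541.6,-278.3]);d=p[:2]-ax;print(np.hypot(*d),np.degrees(np.arctan2(d[1],d[0])))
c=camera("wrist");cv2.imwrite("pics/w12.png",c["img"][:,:,::-1])
E
```

```text
[ 562.01560513 -234.09039299  122.72375447] [-3.14154528e+00 -9.43946129e-05  1.56966469e+00] [-1.27970539  0.48401584  5.56550149] 14.79549960924318 23.55 [ 0.149  0.625  0.335  1.714 -0.26   0.847  0.598]
48.695854906894205 65.21292520797051
```

View pics/w12.png

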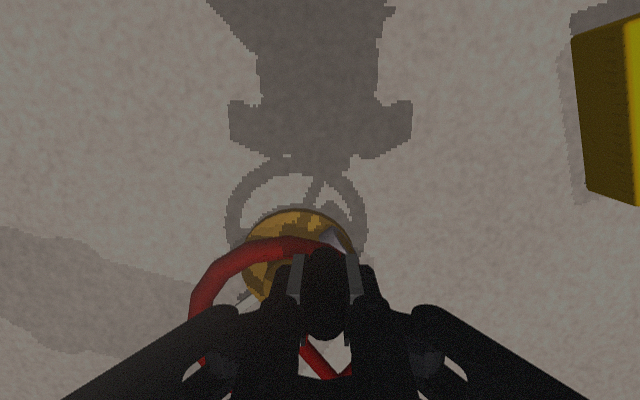

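Gripped, with an opening of 14.8 mm. The black grip is between the pads at (325,290). Next come the numbers for turning it clockwise.

```bash
cat >> h.py <<'E'
def arc(c,r,a0,angs,start):
    for a in angs:
        q=np.array(c)+r*np.array([np.cos(np.radians(a0+a)),np.sin(np.radians(a0+a))])-start
        print(a,[round(q[1]/10,2),round(q[0]/10,2)])
E
python3 - <<'E'
from h import *
arc([541.6,-278.3],49.5,65.2,[-6,-18,-32,-46,-60,-74,-88,-102,-114,-120],[562.0,-234.1])
E
```

```text
-6 [np.float64(-0.17), np.float64(0.49)]
-18 [np.float64(-0.79), np.float64(1.32)]
-32 [np.float64(-1.71), np.float64(2.1)]
-46 [np.float64(-2.79), np.float64(2.63)]
-60 [np.float64(-3.97), np.float64(2.89)]
-74 [np.float64(-5.18), np.float64(2.85)]
-88 [np.float64(-6.34), np.float64(2.52)]
-102 [np.float64(-7.39), np.float64(1.92)]
-114 [np.float64(-8.14), np.float64(1.22)]
-120 [np.float64(-8.46), np.float64(0.81)]
```

Call:
{"api": "carry_out", "payload": {"increments": [[-0.2, 0.5, 0, 0, 0, 0, 1], [-0.8, 1.3, 0, 0, 0, 0, 1], [-1.7, 2.1, 0, 0, 0, 0, 1], [-2.8, 2.6, 0, 0, 0, 0, 1], [-4, 2.9, 0, 0, 0, 0, 1], [-5.2, 2.85, 0, 0, 0, 0, 1], [-6.35, 2.5, 0, 0, 0, 0, 1], [-7.4, 1.9, 0, 0, 0, 0, 1], [-8.15, 1.2, 0, 0, 0, 0, 1], [-8.45, 0.8, 0, 0, 0, 0, 1]]}}

```text
clock: 24.85
tcp_pos: [570.1, -320.3, 122.8]
orientation: [3.14, 0.002, 1.569]
force: [4.8, -3.1, 5.4]
grip_width: 14.5
```

```bash
python3 - <<'E'
from h import *
from bench import *
s=get_state();p,R=now(s);print(p,s["orientation"],s["force"],s["grip_width"],s["clock"],s["joint_pos"].round(3))
ax=np.array([541.6,-278.3]);d=p[:2]-ax;print(np.hypot(*d),np.degrees(np.arctan2(d[1],d[0])))
for n in("scene","top"):
  c=camera(n);I=c["img"][:,:,::-1]; I=cv2.resize(I[220:340,120:280],None,fx=4,fy=4) if n=="scene" else cv2.resize(I[150:300,350:550],None,fx=4,fy=4)
  cv2.imwrite(f"pics/{n}13.png",I)
E
```

```text
[ 570.07047286 -320.25166876  122.77798276] [3.14005986e+00 2.12929213e-03 1.56870969e+00] [ 4.76420818 -3.08006184  5.44421196] 14.481819128739044 24.85 [ 0.286  0.682  0.327  1.587 -0.258  0.913  0.7  ]
50.70020056177078 -55.83724848850084
```

View pics/scene13.png

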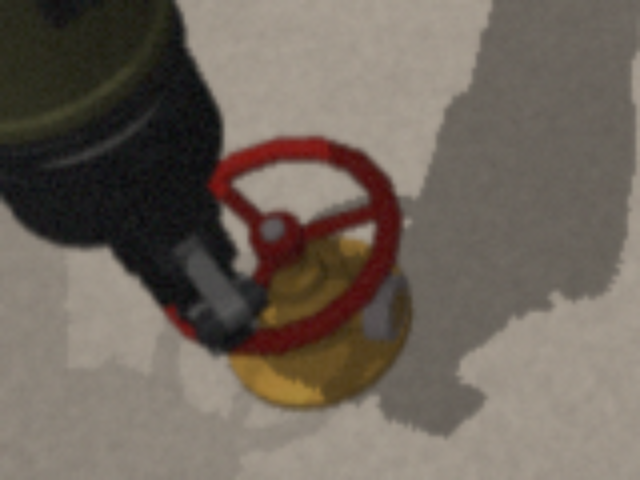

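```bash
python3 - <<'E'
from h import *
arc([541.1,-279.5],50,-54.6,[-6,-18,-31,-44,-57,-68,-76,-81,-84,-84],[570.1,-320.3])
E
```

```text
-6 [np.float64(-0.28), np.float64(-0.45)]
-18 [np.float64(-0.69), np.float64(-1.4)]
-31 [np.float64(-0.91), np.float64(-2.52)]
-44 [np.float64(-0.86), np.float64(-3.65)]
-57 [np.float64(-0.57), np.float64(-4.74)]
-68 [np.float64(-0.13), np.float64(-5.59)]
-76 [np.float64(0.28), np.float64(-6.15)]
-81 [np.float64(0.58), np.float64(-6.47)]
-84 [np.float64(0.77), np.float64(-6.65)]
-84 [np.float64(0.77), np.float64(-6.65)]
```

Call:
{"api": "carry_out", "payload": {"increments": [[-0.3, -0.45, 0, 0, 0, 0, 1], [-0.7, -1.4, 0, 0, 0, 0, 1], [-0.9, -2.5, 0, 0, 0, 0, 1], [-0.85, -3.65, 0, 0, 0, 0, 1], [-0.55, -4.75, 0, 0, 0, 0, 1], [-0.15, -5.6, 0, 0, 0, 0, 1], [0.3, -6.15, 0, 0, 0, 0, 1], [0.6, -6.45, 0, 0, 0, 0, 1], [0.75, -6.65, 0, 0, 0, 0, 1], [0.75, -6.65, 0, 0, 0, 0, 1]]}}

```text
clock: 26.2
tcp_pos: [502.7, -311.5, 122.7]
orientation: [-3.141, 0.001, 1.569]
force: [0.9, -0.6, 8.3]
grip_width: 14.6
```

```bash
cat > st.py <<'E'
from h import *
from bench import *
s=get_state();p,R=now(s);print(p.round(2),s["orientation"].round(4),s["force"].round(1),s["ft_torque"].round(2),s["grip_width"],s["clock"],s["joint_pos"].round(3))
ax=np.array([541.1,-279.5]);d=p[:2]-ax;a=np.arctan2(d[1],d[0]);print("r",np.hypot(*d),"ang",np.degrees(a),"Ftan(ccw+)",s["force"][:2]@[-np.sin(a),np.cos(a)],"Frad",s["force"][:2]@[np.cos(a),np.sin(a)])
E
python3 st.py; python3 - <<'E'
from h import *
arc([541.1,-279.5],50,-138.6,[-2,-4,-6,-8,-10],[502.5+1.1,-312.6])
E
```

```text
[ 502.73 -311.45  122.68] [-3.1408e+00  6.0000e-04  1.5692e+00] [ 0.9 -0.6  8.3] [-0.12 -0.2  -0.05] 14.58791015753314 26.2 [ 0.308  0.601  0.328  1.762 -0.251  0.82   0.753]
r 49.93008617231834 ang -140.214265668827 Ftan(ccw+) 1.0159814580697009 Frad -0.32876712925906865
-2 [np.float64(0.14), np.float64(-0.11)]
-4 [np.float64(0.27), np.float64(-0.22)]
-6 [np.float64(0.41), np.float64(-0.33)]
-8 [np.float64(0.56), np.float64(-0.42)]
-10 [np.float64(0.7), np.float64(-0.52)]
```

Call:
{"api": "carry_out", "payload": {"increments": [[0.1, -0.1, 0, 0, 0, 0, 1], [0.2, -0.2, 0, 0, 0, 0, 1], [0.3, -0.25, 0, 0, 0, 0, 1], [0.4, -0.3, 0, 0, 0, 0, 1], [0.5, -0.4, 0, 0, 0, 0, 1], [0.6, -0.45, 0, 0, 0, 0, 1], [0.6, -0.45, 0, 0, 0, 0, 1], [0.6, -0.45, 0, 0, 0, 0, 1], [0.6, -0.45, 0, 0, 0, 0, 1], [0.6, -0.45, 0, 0, 0, 0, 1]]}}

```text
clock: 27.45
tcp_pos: [501.5, -310.0, 122.9]
orientation: [3.136, 0.009, 1.568]
force: [12.1, -13.7, -5.3]
grip_width: 14.8
```

```bash
python3 st.py
```

```text
[ 501.55 -309.98  122.91] [3.1356 0.0088 1.568 ] [ 12.1 -13.7  -5.3] [-2.79 -2.45 -0.01] 14.777634927956088 27.45 [ 0.302  0.595  0.33   1.776 -0.25   0.802  0.749]
r 49.93663962198009 ang -142.38156305093878 Ftan(ccw+) 18.21146066931553 Frad -1.230523042037861
```

The stop is reached: the crank sits at -142.4° about the axis with 18 N tangential, and the index mark is at about -145°. Now I'll back off two turns counterclockwise, with 15° per row.

```bash
python3 - <<'E'
from h import *
C=np.array([541.1,-279.5]);r=50;a0=-148.7
cmd=np.array([499.0,-305.1])
seqs=[[6,18,33,48,63,78,93,108,123,138],[153+15*i for i in range(10)],[303+15*i for i in range(10)],[453+15*i for i in range(10)]]
for q in seqs:
    rows=[]
    for a in q:
        t=np.radians(a0+a);d=C+r*np.array([np.cos(t),np.sin(t)])-cmd
        d=np.round(d/10/.05)*.05
        rows.append([round(float(d[1]),2),round(float(d[0]),2),0,0,0,0,1])
    print(rows); cmd=cmd+np.array([rows[-1][1],rows[-1][0]])*10; print(cmd)
E
```

```text
[[-0.45, 0.25, 0, 0, 0, 0, 1], [-1.25, 0.95, 0, 0, 0, 0, 1], [-1.95, 2.05, 0, 0, 0, 0, 1], [-2.35, 3.3, 0, 0, 0, 0, 1], [-2.45, 4.6, 0, 0, 0, 0, 1], [-2.15, 5.85, 0, 0, 0, 0, 1], [-1.55, 7.05, 0, 0, 0, 0, 1], [-0.7, 8.0, 0, 0, 0, 0, 1], [0.4, 8.7, 0, 0, 0, 0, 1], [1.65, 9.1, 0, 0, 0, 0, 1]]
[ 590.  -288.6]
[[1.3, 0.1, 0, 0, 0, 0, 1], [2.55, -0.15, 0, 0, 0, 0, 1], [3.75, -0.75, 0, 0, 0, 0, 1], [4.7, -1.65, 0, 0, 0, 0, 1], [5.4, -2.7, 0, 0, 0, 0, 1], [5.8, -3.95, 0, 0, 0, 0, 1], [5.9, -5.25, 0, 0, 0, 0, 1], [5.65, -6.55, 0, 0, 0, 0, 1], [5.05, -7.7, 0, 0, 0, 0, 1], [4.15, -8.7, 0, 0, 0, 0, 1]]
[ 503.  -247.1]
[[-1.05, -0.7, 0, 0, 0, 0, 1], [-2.3, -1.1, 0, 0, 0, 0, 1], [-3.6, -1.2, 0, 0, 0, 0, 1], [-4.9, -0.9, 0, 0, 0, 0, 1], [-6.05, -0.3, 0, 0, 0, 0, 1], [-7.05, 0.55, 0, 0, 0, 0, 1], [-7.75, 1.65, 0, 0, 0, 0, 1], [-8.15, 2.9, 0, 0, 0, 0, 1], [-8.25, 4.2, 0, 0, 0, 0, 1], [-7.95, 5.45, 0, 0, 0, 0, 1]]
[ 557.5 -326.6]
[[0.6, 1.2, 0, 0, 0, 0, 1], [1.45, 2.15, 0, 0, 0, 0, 1], [2.55, 2.85, 0, 0, 0, 0, 1], [3.8, 3.25, 0, 0, 0, 0, 1], [5.1, 3.35, 0, 0, 0, 0, 1], [6.35, 3.1, 0, 0, 0, 0, 1], [7.55, 2.5, 0, 0, 0, 0, 1], [8.5, 1.6, 0, 0, 0, 0, 1], [9.2, 0.55, 0, 0, 0, 0, 1], [9.6, -0.7, 0, 0, 0, 0, 1]]
[ 550.5 -230.6]
```

Call:
{"api": "carry_out", "payload": {"increments": [[-0.45, 0.25, 0, 0, 0, 0, 1], [-1.25, 0.95, 0, 0, 0, 0, 1], [-1.95, 2.05, 0, 0, 0, 0, 1], [-2.35, 3.3, 0, 0, 0, 0, 1], [-2.45, 4.6, 0, 0, 0, 0, 1], [-2.15, 5.85, 0, 0, 0, 0, 1], [-1.55, 7.05, 0, 0, 0, 0, 1], [-0.7, 8.0, 0, 0, 0, 0, 1], [0.4, 8.7, 0, 0, 0, 0, 1], [1.65, 9.1, 0, 0, 0, 0, 1]]}}

```text
clock: 28.7
tcp_pos: [590.0, -290.6, 122.8]
orientation: [3.141, 0.003, 1.568]
force: [1.6, -4.0, 6.2]
grip_width: 14.8
```

```bash
python3 st.py
```

```text
[ 589.96 -290.6   122.77] [3.141  0.0033 1.5682] [ 1.6 -4.   6.2] [-0.76 -0.39  0.05] 14.832970229797741 28.7 [ 0.23   0.688  0.331  1.575 -0.26   0.919  0.646]
r 50.10664270499642 ang -12.79995513254529 Ftan(ccw+) -3.5271290023285635 Frad 2.4335830100571925
```

Tracking is good. I'll continue.

Call:
{"api": "carry_out", "payload": {"increments": [[1.3, 0.1, 0, 0, 0, 0, 1], [2.55, -0.15, 0, 0, 0, 0, 1], [3.75, -0.75, 0, 0, 0, 0, 1], [4.7, -1.65, 0, 0, 0, 0, 1], [5.4, -2.7, 0, 0, 0, 0, 1], [5.8, -3.95, 0, 0, 0, 0, 1], [5.9, -5.25, 0, 0, 0, 0, 1], [5.65, -6.55, 0, 0, 0, 0, 1], [5.05, -7.7, 0, 0, 0, 0, 1], [4.15, -8.7, 0, 0, 0, 0, 1]]}}

```text
clock: 29.95
tcp_pos: [503.2, -246.9, 122.7]
orientation: [3.141, 0.0, 1.57]
force: [6.3, -1.2, 4.8]
grip_width: 14.8
```

```bash
python3 st.py
```

```text
[ 503.21 -246.93  122.71] [3.1406e+00 1.0000e-04 1.5703e+00] [ 6.3 -1.2  4.8] [-0.24 -1.4   0.04] 14.786338428818869 29.95 [ 0.196  0.563  0.335  1.846 -0.254  0.774  0.665]
r 49.96454627938542 ang 139.3228702863202 Ftan(ccw+) -3.140609772820003 Frad -5.561345740602378
```

Call:
{"api": "carry_out", "payload": {"increments": [[-1.05, -0.7, 0, 0, 0, 0, 1], [-2.3, -1.1, 0, 0, 0, 0, 1], [-3.6, -1.2, 0, 0, 0, 0, 1], [-4.9, -0.9, 0, 0, 0, 0, 1], [-6.05, -0.3, 0, 0, 0, 0, 1], [-7.05, 0.55, 0, 0, 0, 0, 1], [-7.75, 1.65, 0, 0, 0, 0, 1], [-8.15, 2.9, 0, 0, 0, 0, 1], [-8.25, 4.2, 0, 0, 0, 0, 1], [-7.95, 5.45, 0, 0, 0, 0, 1]]}}

```text
clock: 31.2
tcp_pos: [555.6, -327.5, 122.6]
orientation: [-3.138, 0.0, 1.568]
force: [-3.9, -0.5, 10.9]
grip_width: 14.7
```

```bash
python3 st.py
```

```text
[ 555.64 -327.55  122.64] [-3.1384e+00  3.0000e-04  1.5680e+00] [-3.9 -0.5 10.9] [0.06 0.64 0.01] 14.718875749989174 31.2 [ 0.303  0.673  0.329  1.608 -0.256  0.906  0.721]
r 50.202137361076495 ang -73.15838760669202 Ftan(ccw+) -3.9082208945948147 Frad -0.7012148778752778
```

Call:
{"api": "carry_out", "payload": {"increments": [[0.6, 1.2, 0, 0, 0, 0, 1], [1.45, 2.15, 0, 0, 0, 0, 1], [2.55, 2.85, 0, 0, 0, 0, 1], [3.8, 3.25, 0, 0, 0, 0, 1], [5.1, 3.35, 0, 0, 0, 0, 1], [6.35, 3.1, 0, 0, 0, 0, 1], [7.55, 2.5, 0, 0, 0, 0, 1], [8.5, 1.6, 0, 0, 0, 0, 1], [9.2, 0.55, 0, 0, 0, 0, 1], [9.6, -0.7, 0, 0, 0, 0, 1]]}}

```text
clock: 32.45
tcp_pos: [550.7, -230.4, 122.7]
orientation: [3.141, 0.001, 1.57]
force: [2.0, -2.2, 7.7]
grip_width: 14.7
```

```bash
python3 st.py; python3 - <<'E'
from h import *
arc([541.1,-279.5],50,0,[94,109,124,139,154,169,184,198,210,216.5],[550.5,-230.6])
E
```

```text
[ 550.68 -230.39  122.69] [3.1407e+00 5.0000e-04 1.5703e+00] [ 2.  -2.2  7.7] [-0.46 -0.65  0.03] 14.668591467970566 32.45 [ 0.146  0.609  0.338  1.748 -0.26   0.828  0.603]
r 50.032263066768095 ang 78.96334371968857 Ftan(ccw+) -2.4316609311580684 Frad -1.7754303982166526
94 [np.float64(0.1), np.float64(-1.29)]
109 [np.float64(-0.16), np.float64(-2.57)]
124 [np.float64(-0.74), np.float64(-3.74)]
139 [np.float64(-1.61), np.float64(-4.71)]
154 [np.float64(-2.7), np.float64(-5.43)]
169 [np.float64(-3.94), np.float64(-5.85)]
184 [np.float64(-5.24), np.float64(-5.93)]
198 [np.float64(-6.44), np.float64(-5.7)]
210 [np.float64(-7.39), np.float64(-5.27)]
216.5 [np.float64(-7.86), np.float64(-4.96)]
```

Call:
{"api": "carry_out", "payload": {"increments": [[0.1, -1.3, 0, 0, 0, 0, 1], [-0.15, -2.55, 0, 0, 0, 0, 1], [-0.75, -3.75, 0, 0, 0, 0, 1], [-1.6, -4.7, 0, 0, 0, 0, 1], [-2.7, -5.45, 0, 0, 0, 0, 1], [-3.95, -5.85, 0, 0, 0, 0, 1], [-5.25, -5.95, 0, 0, 0, 0, 1], [-6.45, -5.7, 0, 0, 0, 0, 1], [-7.4, -5.25, 0, 0, 0, 0, 1], [-7.85, -4.95, 0, 0, 0, 0, 1]]}}

```text
clock: 33.7
tcp_pos: [500.4, -308.5, 122.6]
orientation: [-3.14, -0.002, 1.57]
force: [-0.6, 2.3, 12.5]
grip_width: 14.7
```

Call:
{"api": "carry_out", "payload": {"increments": [[0, 0, 0, 0, 0, 0, 1], [0, 0, 0, 0, 0, 0, 1], [0, 0, 0, 0, 0, 0, 1], [0, 0, 0, 0, 0, 0, 1], [0, 0, 0, 0, 0, 0, 1], [0, 0, 0, 0, 0, 0, 1], [0, 0, 0, 0, 0, 0, 1], [0, 0, 0, 0, 0, 0, 1], [0, 0, 0, 0, 0, 0, 1], [0, 0, 0, 0, 0, 0, 1]]}}

```text
clock: 34.95
tcp_pos: [500.7, -309.0, 122.7]
orientation: [-3.141, 0.0, 1.57]
force: [1.1, -0.6, 8.4]
grip_width: 14.6
```

```bash
python3 st.py; python3 - <<'E'
from h import *
from bench import *
for n in("scene","top","wrist"):
  c=camera(n);I=c["img"][:,:,::-1]; pickle.dump(c,open(n+"20.pkl","wb"))
  cv2.imwrite(f"pics/{n}20.png",I)
E
```

```text
[ 500.74 -309.01  122.69] [-3.1413  0.      1.5697] [ 1.1 -0.6  8.4] [ 0.04 -0.44  0.02] 14.56647988548512 34.95 [ 0.304  0.598  0.33   1.77  -0.253  0.816  0.754]
r 49.999364806178285 ang -143.82141921623798 Ftan(ccw+) 1.167078458570363 Frad -0.5124042050285293
```

View pics/scene20.png

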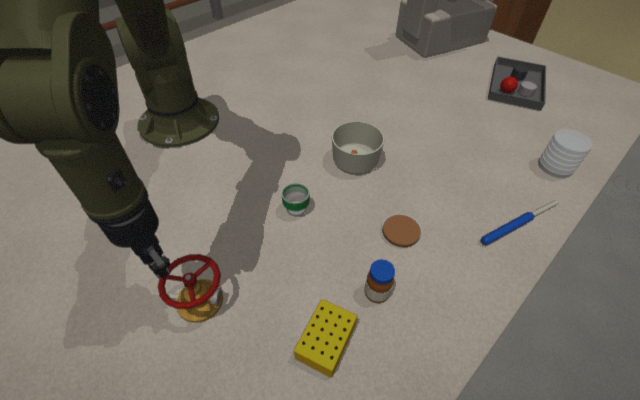

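View pics/wrist20.png

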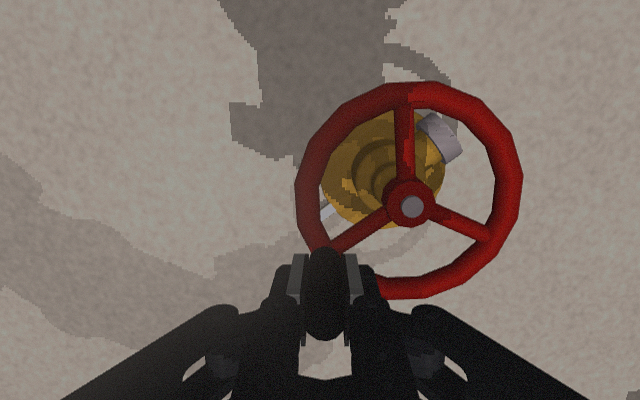

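View pics/top20.png

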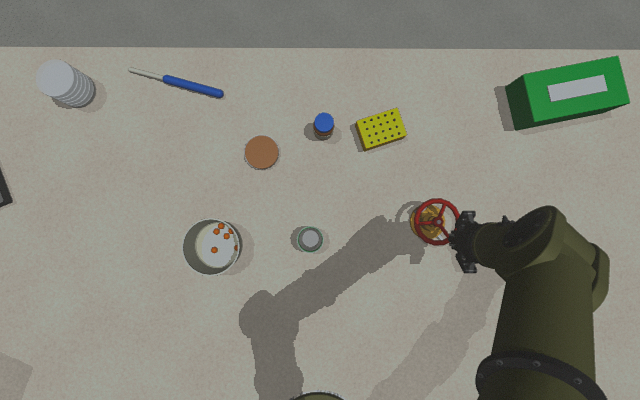

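```bash
python3 - <<'E'
from h import *
c=pickle.load(open("wrist20.pkl","rb"))
hub=ray(c,412,207,98);print("hub",hub)
for z in(0,5,11):
  for px in[(321,216),(331,207)]:
    q=ray(c,*px,z);d=q[:2]-[541.1,-279.5];print(z,px,q.round(1),np.hypot(*d).round(1),np.degrees(np.arctan2(d[1],d[0])).round(1))
cv2.imwrite("pics/w20z.png",cv2.resize(c["img"][150:260,280:420,::-1],None,fx=5,fy=5,interpolation=2))
E
```

```text
hub [ 539.19053345 -279.45783134   98.        ]
0 (321, 216) [ 496.4 -317.2    0. ] 58.5 -139.8
0 (331, 207) [ 504.1 -310.     0. ] 48.0 -140.5
5 (321, 216) [ 496.5 -315.5    5. ] 57.3 -141.1
5 (331, 207) [ 504.  -308.5    5. ] 47.1 -142.0
11 (321, 216) [ 496.6 -313.5   11. ] 56.0 -142.7
11 (331, 207) [ 503.8 -306.6   11. ] 46.1 -144.0
```

View pics/w20z.png

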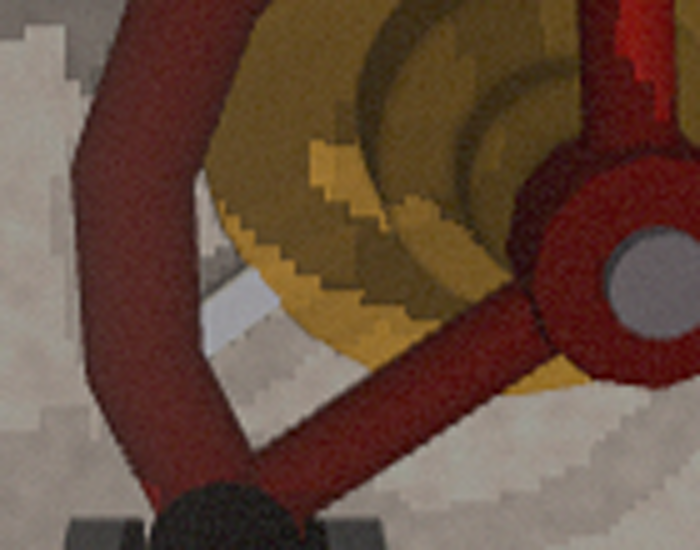

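```bash
python3 - <<'E'
from bench import close_job
print(close_job())
E
```

```text
the job is handed in; nothing more can be done
None
```

I carried out the whole task and handed the job in at about 35 s of the 72 s allowed. The hand-in reports no verdict, so what follows rests on my own last checks.

- **Beads:** I tipped the cup over the pot, after one false start rolling the wrong way towards a joint limit. The last top view shows all six beads in the pot.
- **Cup:** It stands empty and upright at about its old place, at (310,239) in the last top view. I saw it upright after letting go.
- **Valve closed:** I turned the wheel about 208° clockwise until it stopped, with the hand pushing at 18 N along the turning direction. The crank stood at -142.4° about the axis there.
- **Two turns back:** The crank now stands at -143.8° after two full turns. That is 1.4° short of the loaded stop reading, well inside the 11.5° allowed. The white index mark is at about -142° in the wrist view, which agrees with this.
- **Grip:** The fingers still hold the crank grip, at 14.6 mm opening. The measured TCP height is 122.7 mm, close to the grip's middle at 120 mm.
- **Bystanders:** The dish, rack and jar are where they started in the last top and scene views.

No check failed. The one small disagreement is the valve axis: it came out about 1 mm different from the images than from the turning motion, and I used the latter.

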